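Show a cup's foot sticker to the shop scanner

ROBOT

A 6-joint arm with a two-finger parallel gripper is mounted at the origin on the work surface. World frame = base frame: x ahead of the robot, y to its left, z up, the work surface at z = 0. Lengths are in mm, angles in rad, forces in N, time in s.
With the tool pointing down it reaches from about 300 to 775 mm from the base axis. Payload 14.6 kg.
Tool frame: the origin (TCP) lies on the centre line of the jaws, within the pads' length; the fingertips stand 19 mm ahead of it and the grasp point (between the pads) is the TCP (bot.tip_reach is the distance from the TCP to the fingertips, in mm); y points along the fingers, x is the direction in which the jaws open and shut, and the axes are right-handed (so a half turn about y gives the same grasp; the last joint's range is limited). The gripper opens to 85 mm and grips with 20 to 120 N. Pads are 22 mm wide; open, the fingers measure 114 mm over their backs; the gripper's body (76 mm by 85 mm) begins 54 mm behind the grasp point. The pads swing forward as they close: fully open they stand 13 mm farther back than shut.
Start: joints at [1.133, 0.3, 1.521, -0, 1.321, -0.067], TCP at [199.295, 512.612, 250.281] pointing down, gripper open.
Joint ranges: [-3.03, 3.03], [-0.79, 2.21], [0.23, 2.52], [-1.04, 4.18], [0, 3.07], [-2.55, 2.55]. Speed limits (rad/s): [2.22, 2.22, 2.57, 3.14, 3.14, 3.14].

INTERFACE

Orientations are given as a unit quaternion [w, x, y, z].
In Python, from rig import bot gives the robot as it stands. Calls block until the motion is done:
- bot.move_to(position, orientation): joint-space move of the TCP to a pose.
- bot.servo_line(position, attitude=None, speed=150, until_force=None): straight line of the TCP; attitude=None keeps the orientation; speed is the mean speed in mm/s. With until_force (N) it stops when the force on the tool has changed by that much, and returns True; else False.
- bot.move_joints(angles): joint-space move.
- bot.move_gripper(opening, grip_force=None): finger opening in mm; grip_force is the grip in N (None keeps the last); returns when the fingers have stopped.
- bot.dwell(seconds).
- bot.ik(position, orientation): joint angles nearest the present ones, or None.
- bot.read_state(): the state.
- bot.read_camera(name): name is "scene" or "side" or "wrist"; returns a dict with "image" (420x560x3 uint8, blue, green, red), "depth" (420x560 float32, mm along the optical axis (not along the pixel's ray), 0 where there is no reading), "fovy" (degrees; the focal length in pixels is half the picture's height over the tangent of half this angle, whatever the lens; pixels are square), "cx", "cy" (the principal point, pixels), "eye" and "attitude" of the camera in the world; the wrist camera has in their place "mount" (4x4, takes a point from camera to tool coordinates, whose origin is the TCP and whose axes are the tool frame's). Camera axes: x right, y down, z forward; pixel columns grow to the right and rows downward; lengths in mm; the calibration is good to about 2 mm. The wrist camera is an equidistant fisheye: a pixel r from the principal point sees the ray r / f radians off the axis. A picture is of the moment at which its call begins: read the wrist's pose just before it.
A pose or a line that the arm cannot do raises bot.MotionError and nothing moves.
- bot.finish_job(): hands the job in, once; it reports no verdict.
The state is a dict: "clock": time; "joint_positions": joint angles; "qvel": joint speeds; "effort": joint torques, N m; "ee_pos": TCP position; "tool_rot": TCP orientation; "ft_force": force on the tool from outside, world axes, zero at the start; "moment": the same for the moment, N m; "grip_width": finger opening in mm.
Only numpy, scipy, OpenCV 4.12 (cv2) and the standard library are available. Lean on these libraries where they do the work, as an engineer would, in place of code of your own. Each camera call takes 0.05 s, during which the arm holds its last target.

TASK

For the stock count, take the navy-blue tea cup out of its box and present the sticker under its foot to the counter scanner: hold the cup in the air, mouth uppermost, with the foot's underside facing the scanner's sloping window squarely, centred in front of it and 10 cm straight out from the glass. Finish while still holding it there, steady. Do not touch the scanner with the cup or the gripper, and leave the other cups and wares where they are.

Things in the scene. Friction and masses are not known exactly. Their poses are not given: they have to be found in the camera images.
- blue_cup_mid (a point): navy-blue cup with a cream band: straight-sided handleless tea cup, outside diameter 60 mm above a 44 mm foot, 85 mm tall, wall 4 mm, 0.13 to 0.24 kg, standing mouth up in a compartment of the wooden box; the point is on the cup's axis half-way up (42.5 mm above the underside of its foot); z runs from the foot to the mouth. A round white sticker is on the underside of its foot.
- green_cup_mid (a point): pale green cup with a cream band, to be left alone; same shape: straight-sided handleless tea cup, outside diameter 60 mm above a 44 mm foot, 85 mm tall, wall 4 mm, 0.13 to 0.24 kg, standing mouth up in a compartment of the wooden box; the point is on the cup's axis half-way up (42.5 mm above the underside of its foot); z runs from the foot to the mouth
- cream_cup_mid (a point): cream cup with a brown band, to be left alone; same shape: straight-sided handleless tea cup, outside diameter 60 mm above a 44 mm foot, 85 mm tall, wall 4 mm, 0.13 to 0.24 kg, standing mouth up in a compartment of the wooden box; the point is on the cup's axis half-way up (42.5 mm above the underside of its foot); z runs from the foot to the mouth
- gift_box: open shallow wooden box, fixed, 125 (x) by 360 (y) by 32 mm high, walls and floor 6 mm, three compartments in a row along its y, about 118 mm apart, one cup in each (which cup is where varies; each stands up to 10 mm off its compartment's centre); origin at the centre of its underside, on the table
- scan_window (a point): centre of the dark square glass window (64 by 66 mm, red line across) of the fixed counter scanner, 90 mm above the table. z points straight out of the glass, 35 degrees from vertical, leaning towards the robot's side; y is level, along the red line. The cup belongs on this z axis, its foot 100 mm and so its middle 142.5 mm from this point, the cup's z along this z
- scan_head: the scanner's black head, 85 by 88 by 34 mm, behind the glass; same origin and axes as the window point
- scanner: the scanner's foot (110 by 90 by 16 mm) and neck, fixed; origin on the table under the window's centre
- blue_cup: the navy-blue cup again, origin at the centre of the underside of its foot, z towards the mouth
- tea_bowl: white bowl, 120 mm across, 75 mm high, loose, to be left alone; origin under its foot
- tea_caddy: green can, 72 mm across, 100 mm high, loose, to be left alone; origin at its underside
- teapot: black teapot, body 104 mm across, 87 mm high, side handle along -x to 87 mm, spout along +y to 109 mm, loose, to be left alone; origin at its underside
Things that resemble listed ones, but are neither listed nor needed, are in the scene too. What is shaped like the blue_cup but orange or pink is not meant.

How it is judged (in metres and radians):
On the way:
1. the blue cup is lifted clear of its box in the fingers (height (world z) of blue_cup_mid above 0.1 m and contact force between the fingers and blue_cup above 0.5 N and contact force between blue_cup and gift_box below 0.1 N), for 0.2 s.
At the end, for the whole second after the job is handed in: The blue cup is held still by the fingers in the air, touching neither scanner nor box, mouth uppermost, within 20 mm of the window axis, foot 100 mm from the glass (within 25 mm), axes within 12 degrees; other cups and wares within 30 mm of their starts (x of blue_cup_mid in the frame of scan_window between -0.02 and 0.02 m and y of blue_cup_mid in the frame of scan_window between -0.02 and 0.02 m and z of blue_cup_mid in the frame of scan_window between 0.1175 and 0.1675 m and angle between the z axis of blue_cup and the z axis of scan_window, either way round below 0.21 rad and angle between blue_cup_mid's own z axis and vertical below 1 rad and height (world z) of blue_cup_mid above 0.15 m and contact force between the fingers and blue_cup above 0.5 N and contact force between blue_cup and scan_head below 0.1 N and contact force between blue_cup and scanner below 0.1 N and contact force between blue_cup and gift_box below 0.1 N and linear speed of blue_cup below 0.03 m/s and angular speed of blue_cup below 0.2 rad/s and distance of each of green_cup_mid, cream_cup_mid, tea_bowl, tea_caddy, teapot from where it was at the start of the episode below 0.03 m); the arm keeps its last pose, push and grip.
It fails at once if the scanner is touched by the cup or the robot (contact force between any of blue_cup, the arm, the fingers and scanner above 1 N or contact force between any of blue_cup, the arm, the fingers and scan_head above 1 N).
It fails at once if another cup or ware is displaced by more than 30 mm (distance of any of green_cup_mid, cream_cup_mid, tea_bowl, tea_caddy, teapot from where it was at the start of the episode above 0.03 m).
It fails at once if another cup is tipped over (angle between any of green_cup_mid, cream_cup_mid's own z axis and vertical above 0.5 rad).
It also fails if it takes over 35 s, if anything falls off the work surface, if the arm or the gripper's body presses on something with over 40 N, if the wrist force passes 120 N, or if a joint passes its speed limit or range.

## Working session

There is one attempt and no reset: what is moved stays moved. The work goes in short steps, each a Python script; the robot and the scene stay as the last script left them, time stands still between calls to the robot, and variables do not carry over. Pictures are saved under pics/ and viewed, and the job is handed in when it is done.

```bash
ls; mkdir -p pics
cat > h.py <<'E'
import numpy as np, cv2, pickle
from scipy.spatial.transform import Rotation as R
def rot(q): return R.from_quat([q[1],q[2],q[3],q[0]])
def quat(r):
    q=r.as_quat(); return [q[3],q[0],q[1],q[2]]
def pix2w(c,u,v,d=None):
    f=210/np.tan(np.radians(c['fovy'])/2)
    if d is None: d=c['depth'][int(v),int(u)]
    p=np.array([(u-c['cx'])/f*d,(v-c['cy'])/f*d,d])
    return rot(c['attitude']).apply(p)+np.array(c['eye'])
def cloud(c):
    f=210/np.tan(np.radians(c['fovy'])/2)
    v,u=np.mgrid[0:420,0:560]; d=c['depth']
    P=np.stack([(u-c['cx'])/f*d,(v-c['cy'])/f*d,d],-1)
    W=rot(c['attitude']).apply(P.reshape(-1,3))+np.array(c['eye'])
    W=W.reshape(420,560,3); W[d==0]=np.nan
    return W
E
python3 - <<'E'
from rig import bot
from h import *
for n in('scene','side','wrist'):
    c=bot.read_camera(n); cv2.imwrite(f'pics/{n}0.png',c['image']); pickle.dump(c,open(n+'.pkl','wb'))
    print(n,{k:v for k,v in c.items() if k not in('image','depth')})
print(bot.read_state())
E
```

```text
pics
scene {'fovy': 55.0965242019215, 'cx': 279.2976159131198, 'cy': 205.190335965237, 'eye': array([1192.68166897,  273.12483747,  791.70586519]), 'attitude': array([-0.19911295,  0.50517705,  0.77526328, -0.32267169])}
side {'fovy': 50.00052517814815, 'cx': 282.20829660216134, 'cy': 204.57132871930492, 'eye': array([ 212.25762486, -938.53901622,  619.35443547]), 'attitude': array([-0.49587538,  0.84940434, -0.15529871,  0.09220731])}
wrist {'fovy': 65.70646984690485, 'cx': 281.47419412468446, 'cy': 210.511260703373, 'mount': array([[ 9.99999878e-01, -3.65682203e-04, -3.30968414e-04,
        -3.93615399e-01],
       [ 2.21482525e-04, -2.66635822e-01,  9.63797328e-01,
        -1.23390409e+02],
       [-4.40691566e-04, -9.63797284e-01, -2.66635709e-01,
         6.73594864e+01],
       [ 0.00000000e+00,  0.00000000e+00,  0.00000000e+00,
         1.00000000e+00]])}
{'clock': 0.15, 'joint_positions': array([ 1.13336426e+00,  3.00293639e-01,  1.52143174e+00,  4.95724106e-06,
        1.32071718e+00, -6.66025282e-02]), 'qvel': array([ 0.00227433, -0.00091161, -0.00324289,  0.00051881, -0.00169137,
        0.00065201]), 'effort': array([ 1.60617696e-03, -5.43673432e+01, -3.61881673e+01, -1.86664533e-05,
        3.24450768e-03, -1.06083249e-05]), 'ee_pos': array([199.24716075, 512.46477342, 249.88184052]), 'tool_rot': array([-0.58345591,  0.58375855,  0.39899282, -0.39951205]), 'ft_force': array([-0.37368496,  0.46702548,  0.30392151]), 'moment': array([-0.00023348,  0.02679326,  0.01433102]), 'grip_width': 85.68569831962229}
```

View pics/scene0.png

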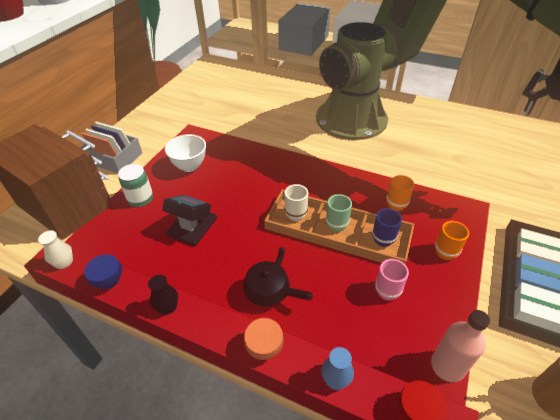

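View pics/side0.png

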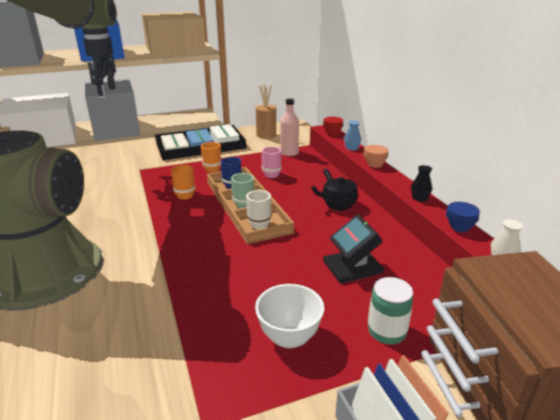

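View pics/wrist0.png

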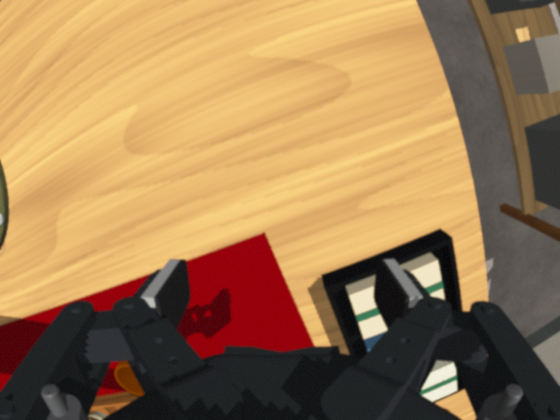

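Candidates in the scene view: the navy cup in the box (387,226), navy bowl (103,270), blue vase (338,368), orange cups (400,190) and (452,238), and pink cup (392,278). I choose (387,226), a navy cup in a box compartment. Next I check it in a close crop and measure.

Run:
```python
from h import *
s=pickle.load(open('scene.pkl','rb')); d=pickle.load(open('side.pkl','rb'))
a=cv2.resize(s['image'][160:290,250:480],None,fx=3.4,fy=3.4,interpolation=cv2.INTER_CUBIC);
b=cv2.resize(d['image'][190:290,300:420],None,fx=4,fy=4,interpolation=cv2.INTER_CUBIC)
b2=cv2.resize(s['image'][180:250,150:230],None,fx=4,fy=4,interpolation=cv2.INTER_CUBIC)
cv2.imwrite('pics/crop_a.png',a);cv2.imwrite('pics/crop_b.png',b);cv2.imwrite('pics/crop_b2.png',b2)
for n,c in(('scene',s),('side',d)):
    W=cloud(c)
    hsv=cv2.cvtColor(c['image'],cv2.COLOR_BGR2HSV)
    box=(slice(205,250),slice(370,408)) if n=='scene' else (slice(150,192),slice(215,248))
    m=np.zeros((420,560),bool); m[box]=True
    m&=(hsv[...,0]>105)&(hsv[...,0]<135)&(hsv[...,1]>80)
    P=W[m]; P=P[~np.isnan(P).any(1)]
    print(n,len(P),np.percentile(P,[2,50,98],axis=0).round())
    # top rim points
    top=P[P[:,2]>np.percentile(P[:,2],98)-6]; print('rim',len(top),top.min(0),top.max(0))
    # generic: points in region z
    print('table', W[300,200] if n=='scene' else W[280,350])
```

```text
scene 280 [[474. 205.  37.]
 [519. 240.  75.]
 [531. 259.  91.]]
rim 101 [471.49876452 203.44350614  85.13467851] [530.56669798 260.61258241  91.63566355]
table [862.40616696 -67.69222226  69.31406418]
side 344 [[471. 203.  20.]
 [491. 215.  75.]
 [523. 264.  91.]]
rim 61 [471.07006284 198.16295418  85.57380873] [527.00362174 259.61928871  93.25804977]
table [ 619.88791292 -279.35328564    5.0581123 ]
```

View pics/crop_a.png

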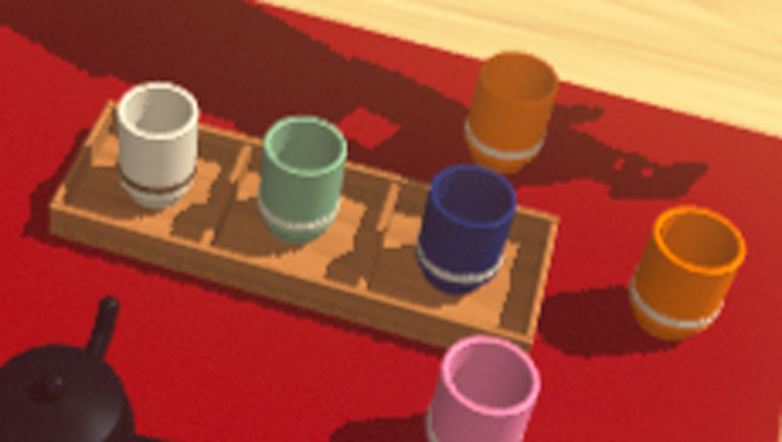

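View pics/crop_b.png

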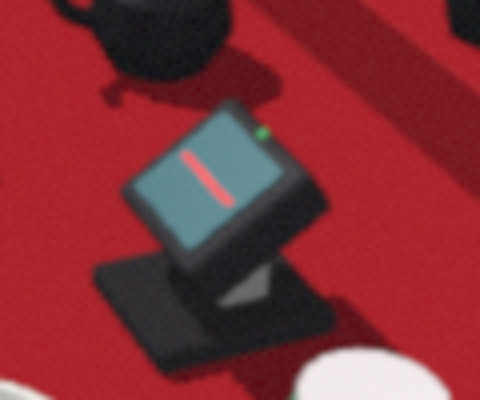

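View pics/crop_b2.png

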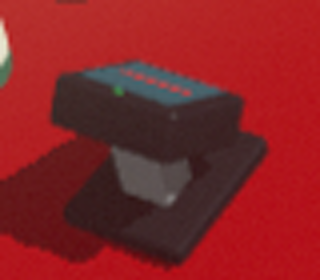

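The crop shows a navy cup with a cream band, mouth up, in the end compartment (465,230 of the crop). The scanner glass is clearly visible in the side view, at about (352,236). Next I fit the cup, the window and the neighbours.

Run:
```python
from h import *
from scipy.optimize import least_squares
S={n:pickle.load(open(n+'.pkl','rb')) for n in('scene','side')}
for n,c in S.items():
    W=cloud(c); hsv=cv2.cvtColor(c['image'],cv2.COLOR_BGR2HSV)
    # cup: points near, z 35..92 outside surface
    F=W.reshape(-1,3)
    sel=F[(np.hypot(F[:,0]-500,F[:,1]-231)<36)&(F[:,2]>45)&(F[:,2]<80)]
    side=sel[(sel-np.array([500,231,0]))[:,:2]@(np.array(c['eye'])[:2]-[500,231])>0]
    r=least_squares(lambda p:np.hypot(side[:,0]-p[0],side[:,1]-p[1])-30,[500,231],loss='soft_l1',f_scale=2)
    print(n,'cup',len(side),r.x)
    # window
    bx=(slice(190,225),slice(160,215)) if n=='scene' else (slice(210,260),slice(325,385))
    g=np.zeros((420,560),np.uint8); g[bx]=1
    h=hsv[...,0]; print(hsv[236,345] if n=='side' else hsv[200,180])
    m=(g>0)&(h>80)&(h<115)&(hsv[...,1]>60)&(hsv[...,2]>60)
    k,l,st,cc=cv2.connectedComponentsWithStats(m.astype(np.uint8)); 
    m=cv2.morphologyEx(m.astype(np.uint8),cv2.MORPH_CLOSE,np.ones((7,7)))>0
    P=W[m]; P=P[~np.isnan(P).any(1)]
    c0=np.median(P,0); 
    for _ in range(5):
        u,s,vt=np.linalg.svd(P-P.mean(0),full_matrices=False); nn=vt[2]*np.sign(vt[2][2]); P=P[abs((P-P.mean(0))@nn)<6]
    print(n,'win n',len(P),'mean',P.mean(0),'normal',nn,'tilt',np.degrees(np.arccos(nn[2])),'az',np.degrees(np.arctan2(nn[1],nn[0])),'rms',s[2]/len(P)**.5)
    yy=np.cross([0,0,1],nn);yy/=np.linalg.norm(yy);xx=np.cross(yy,nn);q=(P-P.mean(0))
    print('extent y',np.percentile(q@yy,[1,99]),'x',np.percentile(q@xx,[1,99]))
    # minAreaRect corners
    ct,_=cv2.findContours(m.astype(np.uint8),cv2.RETR_EXTERNAL,cv2.CHAIN_APPROX_NONE)
    ct=max(ct,key=cv2.contourArea); print('rect',cv2.minAreaRect(ct))
    A=np.stack([q@xx,q@yy],1).astype(np.float32); rc=cv2.minAreaRect(A); print(rc, P.mean(0)+rc[0][0]*xx+rc[0][1]*yy)
    # heightmap objects
    for lab,xy in(('green',(478,118)),):
        pass
    np.save(n+'_W.npy',W)
# wall of things: topdown height image
F=np.concatenate([cloud(c).reshape(-1,3) for c in S.values()]); F=F[~np.isnan(F).any(1)]
img=np.zeros((400,550),np.uint8)
F=F[(F[:,2]>-10)&(F[:,2]<255)&(F[:,0]>200)&(F[:,0]<1000)&(F[:,1]>-600)&(F[:,1]<500)]
F=F[np.argsort(F[:,2])]
img[((F[:,0]-200)/2).astype(int).clip(0,399),((500-F[:,1])/2).astype(int).clip(0,549)]=(F[:,2]).clip(0,255)
cv2.imwrite('pics/top.png',img)
```

```text
scene cup 243 [500.29388965 232.50780413]
[ 97  79 110]
scene win n 152 mean [ 641.69250781 -237.61350877   89.69916866] normal [-0.57903609  0.00851804  0.81525741] tilt 35.387177899721245 az 179.15719821162034 rms 0.41360818318776876
extent y [-31.18283027  31.12407138] x [-27.5648065   29.91122317]
rect ((187.40000915527344, 200.30001831054688), (30.674095153808594, 6.640783309936523), 18.434947967529297)
((0.12036705017089844, -0.3675422668457031), (60.409908294677734, 63.447723388671875), 0.21246853470802307) [ 641.59979453 -237.24456285   89.62946426]
side cup 181 [500.55777088 235.79976239]
[ 95  85 147]
side win n 683 mean [ 639.49834729 -236.32517136   89.93560312] normal [-0.57767366  0.010982    0.81619394] tilt 35.29441286369474 az 178.9108964556014 rms 1.250143536440897
extent y [-36.15572818  32.42296055] x [-32.06267403  31.84427273]
rect ((351.85150146484375, 234.48512268066406), (22.374399185180664, 31.239728927612305), 50.710594177246094)
((0.09272003173828125, -1.5124168395996094), (64.72471618652344, 73.55292510986328), 0.6831191182136536) [ 639.45143039 -234.81158932   89.88203153]
```

View pics/top.png

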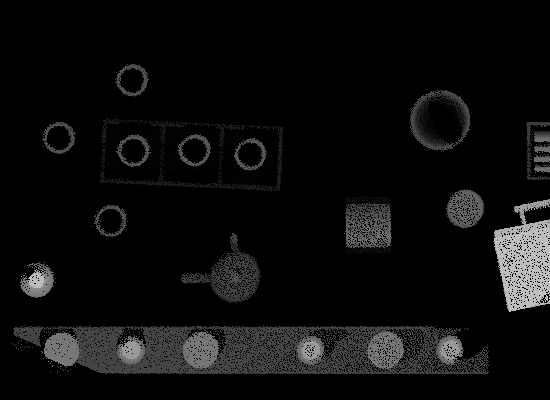

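```bash
cat >> h.py <<'E'
WIN=np.array([640.5,-236.5,89.9]); az=np.radians(179.0)
ZW=np.array([np.sin(np.radians(35))*np.cos(az),np.sin(np.radians(35))*np.sin(az),np.cos(np.radians(35))])
def ori(yt,xt):
    yt=np.array(yt,float);yt/=np.linalg.norm(yt);xt=np.array(xt,float);xt-=yt*(xt@yt);xt/=np.linalg.norm(xt)
    return quat(R.from_matrix(np.stack([xt,yt,np.cross(xt,yt)],1)))
E
python3 - <<'E'
from rig import bot
from h import *
s=bot.read_state(); print(rot(s['tool_rot']).as_matrix().round(2))
yl=np.cross(ZW,[0,0,1]); yl/=np.linalg.norm(yl)
yl*=np.sign(yl[1])
for sg in(1,-1):
    qd=ori([0,0,-1],[0,sg,0]); qt=ori(-ZW,sg*yl)
    print(sg,'pre',bot.ik([500.4,233.5,170],qd),'\ngrasp',bot.ik([500.4,233.5,62],qd))
    for off in(156,200,240): print(off,bot.ik(list(WIN+off*ZW),qt))
E
```

```text
[[ 0.36 -0.   -0.93]
 [ 0.93 -0.    0.36]
 [-0.   -1.    0.  ]]
1 pre [ 3.70265116e-01  3.82990476e-01  1.60538130e+00 -4.44089210e-16
  1.15322087e+00 -1.20053121e+00] 
grasp [ 3.70265116e-01  5.32589884e-01  1.67461136e+00 -4.44089210e-16
  9.34391412e-01 -1.20053121e+00]
156 [-0.58044049  0.22637804  1.79558505  0.52732222  0.65395901 -2.48087464]
200 [-0.60982735  0.13457821  1.81347321  0.4999616   0.73155275 -2.46071494]
240 [-0.63904441  0.05509444  1.82046502  0.48005663  0.80847282 -2.44661962]
-1 pre [ 3.70265116e-01  3.82990476e-01  1.60538130e+00 -4.44089210e-16
  1.15322087e+00  1.94106144e+00] 
grasp [ 3.70265116e-01  5.32589884e-01  1.67461136e+00 -4.44089210e-16
  9.34391412e-01  1.94106144e+00]
156 [-0.58044049  0.22637804  1.79558505  0.52732222  0.65395901  0.66071801]
200 [-0.60982735  0.13457821  1.81347321  0.4999616   0.73155275  0.68087771]
240 [-0.63904441  0.05509444  1.82046502  0.48005663  0.80847282  0.69497304]
```

Run:
```python
from rig import bot
from h import *
qd=ori([0,0,-1],[0,-1,0])
bot.move_gripper(85)
bot.move_to([500.4,233.5,180],qd)
for n in('wrist','scene'):
    c=bot.read_camera(n); cv2.imwrite(f'pics/{n}1.png',c['image'])
s=bot.read_state();print(s['clock'],s['ee_pos'])
```

```text
2.2167 [500.15941025 234.04301385 180.12558832]
```

View pics/wrist1.png

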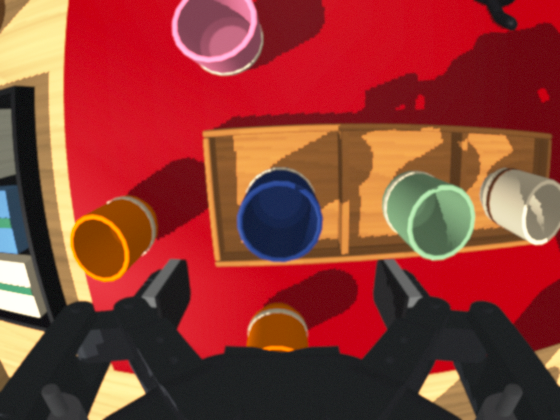

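View pics/scene1.png

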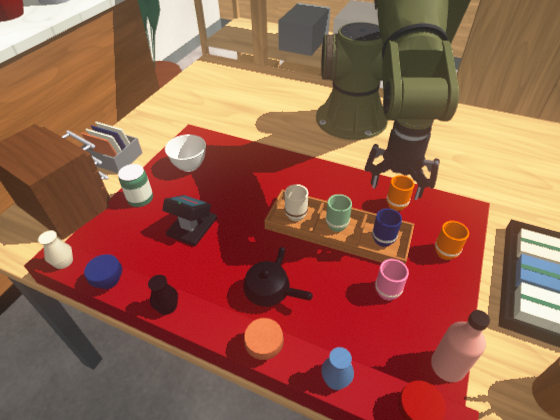

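The wrist view shows the navy cup's rim centred at (280,221). That projects to within about 1.5 mm of the tool axis, so the position is confirmed. I descend and grip.

Run:
```python
from rig import bot
from h import *
bot.servo_line([501,233.8,62],speed=120)
print(bot.read_state()['ft_force'],bot.read_state()['ee_pos'])
bot.move_gripper(50,grip_force=60)
s=bot.read_state();print(s['clock'],s['grip_width'],s['ft_force'])
bot.servo_line([501,233.8,200],speed=120)
s=bot.read_state();print(s['clock'],s['grip_width'],s['ft_force'],s['ee_pos'])
for n in('wrist','scene'):
    c=bot.read_camera(n); cv2.imwrite(f'pics/{n}2.png',c['image'])
```

```text
[-0.81799385  0.27729188 -0.74406716] [501.36936688 233.96669158  62.74481409]
3.7167 59.017962744055865 [-0.7110382   0.07619041  6.1549568 ]
5.0167 58.953606180537065 [ 0.25339393  0.36216678 -2.01447638] [500.74727232 233.68652196 199.19630004]
```

View pics/wrist2.png

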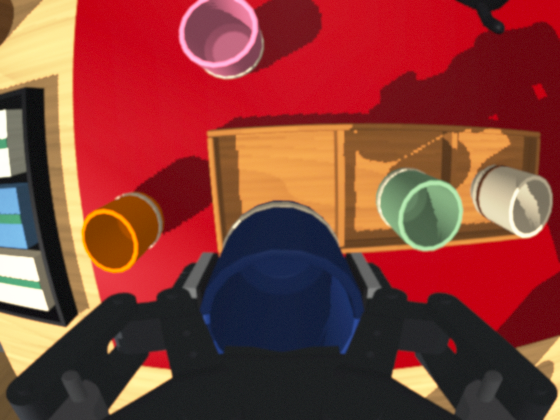

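View pics/scene2.png

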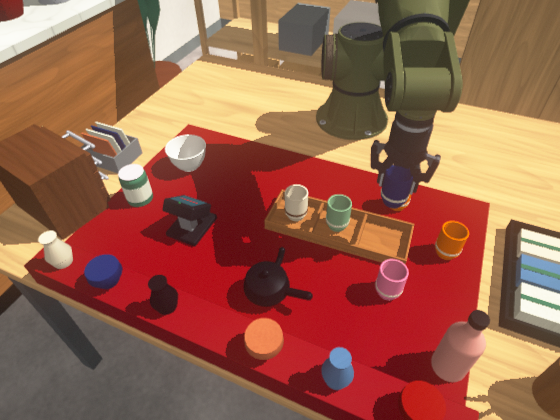

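Run:
```python
from rig import bot
from h import *
yl=np.cross(ZW,[0,0,1]); yl/=np.linalg.norm(yl); yl*=np.sign(yl[1])
qt=ori(-ZW,-yl)
bot.servo_line([501,233.8,240],speed=150)
bot.move_to(list(WIN+235*ZW),qt)
bot.servo_line(list(WIN+157*ZW),speed=60)
bot.dwell(0.5)
s=bot.read_state();print(s['clock'],s['grip_width'],s['ft_force'],s['ee_pos'],WIN+157*ZW)
for n in('wrist','scene','side'):
    c=bot.read_camera(n); cv2.imwrite(f'pics/{n}3.png',c['image']); pickle.dump(c,open(n+'3.pkl','wb'))
```

```text
9.2 58.858067352098274 [ 0.86277385  0.43377062 -1.44880746] [ 550.46207404 -234.92840551  218.53655578] [ 550.46221477 -234.92838461  218.50687095]
```

View pics/side3.png

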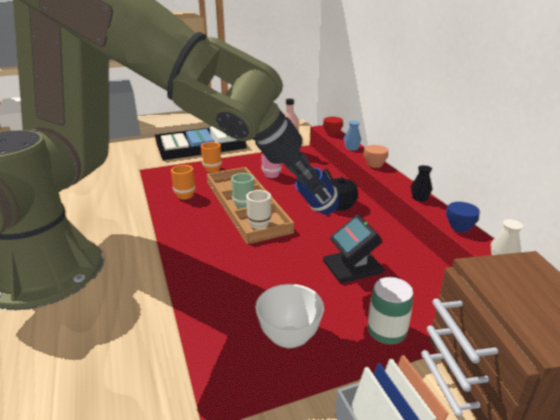

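View pics/scene3.png

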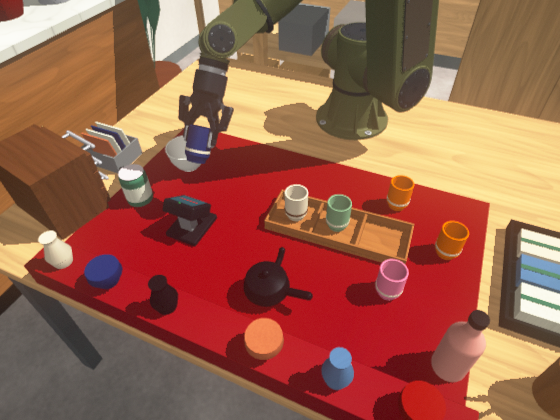

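View pics/wrist3.png

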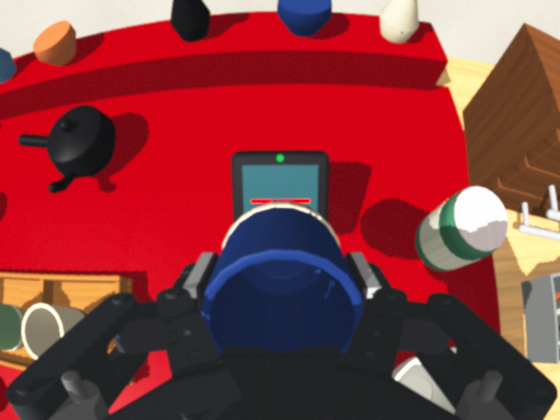

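The wrist view shows the cup (280,290) directly in line with the glass (280,195), upright in the fingers. I check the pose with a cylinder fit on the depth data.

Run:
```python
from h import *
from scipy.optimize import least_squares
yl=np.cross(ZW,[0,0,1]); yl/=np.linalg.norm(yl); xw=np.cross(yl,ZW)
M=np.stack([xw,yl,ZW]); PP=[]
for n,bx in(('scene',(slice(120,165),slice(180,218))),('side',(slice(165,218),slice(290,340)))):
    c=pickle.load(open(n+'3.pkl','rb')); W=cloud(c); hsv=cv2.cvtColor(c['image'],cv2.COLOR_BGR2HSV)
    m=np.zeros((420,560),bool); m[bx]=True
    m&=(hsv[...,0]>105)&(hsv[...,0]<135)&(hsv[...,1]>110)
    m=cv2.erode(m.astype(np.uint8),np.ones((2,2)))>0
    P=W[m];P=P[~np.isnan(P).any(1)]; Q=(P-WIN)@M.T; Q=Q[np.linalg.norm(Q-[0,0,142],axis=1)<70]
    print(n,len(Q),np.percentile(Q,[1,50,99],axis=0).round(1)); PP.append(Q[(Q[:,2]>115)&(Q[:,2]<183)])
    for n2,Q in((n,PP[-1]),)+((('both',np.concatenate(PP)),) if len(PP)==2 else ()):
        def f(p):
            a=np.array([p[2],p[3],1]);a/=np.linalg.norm(a);d=Q-[p[0],p[1],142.5]
            return np.linalg.norm(d-np.outer(d@a,a),axis=1)-30
        r=least_squares(f,[0,0,0,0],loss='soft_l1',f_scale=2); print(n2,len(Q),'xy',r.x[:2].round(1),'tilt deg',np.degrees(r.x[2:]).round(1),'rms',np.median(abs(f(r.x))))
    # cream band / lower edge along axis: all cloud points near axis
    F=(W.reshape(-1,3)-WIN)@M.T; F=F[(np.hypot(F[:,0],F[:,1])<33)&(F[:,2]>60)&(F[:,2]<215)]; print('z range near axis',np.percentile(F[:,2],[.5,2,10]).round(1))
```

```text
scene 1 [[ 11.9  23.5 119.1]
 [ 11.9  23.5 119.1]
 [ 11.9  23.5 119.1]]
scene 1 xy [-0. -0.] tilt deg [4.6 9. ] rms 2.048106395591276e-08
z range near axis [ 99.8 101.8 111.9]
side 392 [[-26.9 -28.2 102.8]
 [-14.6 -20.3 161.8]
 [ 26.   23.8 185.6]]
side 303 xy [-0.6  0.4] tilt deg [ 0.9 -2.2] rms 1.0502226908721823
both 304 xy [-0.7  0.4] tilt deg [ 1.  -2.2] rms 1.0684814379574714
z range near axis [101.2 104.2 117.1]
```

The fit puts the cup within 1 mm of the window axis, tilted about 2° from it, with its foot about 100 mm from the glass. All are inside tolerance, so I hand in.

Run:
```python
from rig import bot
s=bot.read_state();print(s['clock'],s['grip_width'],abs(s['qvel']).max())
bot.finish_job()
```

```text
9.35 59.085125594709694 0.0020381092173081877
the job is handed in; nothing more can be done
```

I took the navy-blue cup from the end compartment of the box and handed the job in at 9.35 s. The arm was still holding the cup in front of the scanner window.

- **Position:** a cylinder fit to the depth data put the cup's axis within about 1 mm of the window axis and tilted about 2° from it. The foot was about 100 mm from the glass.
- **Hold:** the fingers stood at 59 mm on the 60 mm cup and the arm was still.
- **Other things:** the wrist force stayed small throughout, and by eye in the last pictures the other cups and wares had not moved. I did not measure their positions again.
- **Check that failed:** the scene camera gave only one usable point on the held cup, so the cylinder fit rests on the side camera. The scene camera's foot distance (about 100 mm) and the wrist view agreed with it.

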